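# Unfold the bamboo tamping board

### The arm

A 7-joint arm with a two-finger parallel gripper is mounted at the origin on the work surface. World frame = base frame: x ahead of the robot, y to its left, z up, the work surface at z = 0. Lengths are in mm, angles in degrees, forces in N, time in s.
With the tool pointing down it reaches from about 350 to 900 mm from the base axis. Payload 8.1 kg.
Tool frame: the origin (TCP) lies on the centre line of the jaws, within the pads' length; the fingertips stand 11 mm ahead of it and the grasp point (between the pads) lies 8 mm behind it; z points along the fingers, y is the line along which they close (so a half turn about z gives the same grasp; the last joint's range is limited). The gripper opens to 92 mm and grips with 3 to 60 N. Pads are 19 mm wide; open, the fingers measure 130 mm over their backs; the gripper's body (75 mm by 190 mm) begins 47 mm behind the grasp point.
Start: joints at [63.507, 24.895, 1.432, 90.138, -0.665, 64.973, -4.303], TCP at [220.032, -585.002, 237.742] pointing down, gripper open.
Joint ranges: [-149.89, 149.89], [-25.12, 119.58], [-72.63, 75.52], [4.76, 147.25], [-75.54, 255.54], [6.69, 114.76], [-157.13, 157.13]. Speed limits (degrees/s): [127.2, 127.2, 172.46, 172.46, 180, 180, 180].

### API

Orientations are given as a 3x3 rotation matrix whose columns are the frame's x, y, z axes.
In Python, from plant import robot gives the robot as it stands. The module is installed in compiled form; this text tells all that it offers.
- The arm moves only by the tool drive_tool, never from a script. Its argument "targets" is text: rows parted by semicolons, each of 7 numbers parted by spaces: the opening, from 0 (shut) to 1 (fully open), then the shift along the tool's x, y, z in mm, then the turn, a rotation vector about the tool's x, y, z in rad. In form: hand x y z wx wy wz; .... A call has exactly 10 rows; each row shifts and turns the commanded pose from where the row before left it, along the tool's axes as they then stand; what a row does not reach is not made up. A row lasts 1/8 s, in which the tool goes at most 62.5 mm and 10.7 degrees, less where a joint would pass 70% of its speed; a pose out of reach is approached as far as the arm can. A call with a gripper value outside its range is refused whole. The fingers move at their own pace and stop on an object; "squeeze" is the grip in N (left out, the last holds). Time passes only in rows, so rows that do not move let the fingers close, or fill a call up. It gives the time, the measured TCP pose, the force, the opening and the grip force at its end, in the units of the state.
- robot.observe(): the state, without advancing time (a new reading comes with each control period).
- robot.capture(name): name is "side" or "top" or "wrist"; returns a dict with "image" (400x640x3 uint8, blue, green, red), "depth" (400x640 float32, mm along the optical axis (not along the pixel's ray), 0 where there is no reading), "mtx" (3x3 intrinsics, pixels), "D" ([k1, k2, p1, p2, k3] as OpenCV has them; the pictures are not rectified), "R" (3x3) and "t" (3): a world point X has camera coordinates R X + t. Camera axes: x right, y down, z forward; pixel columns grow to the right and rows downward; lengths in mm; the calibration is good to about 2 mm. A picture is of the moment at which its call begins.
- robot.close_job(): hands the job in; it is judged then, once.
Trained networks look in a picture, given as the dict that the camera call returned (one of the last four; its "shot" number tells which), for a name from the list of things; names that differ only in an ending like _2 or _b are one class to them, and where a whole thing is asked for, a point or a joint stands for the part that bears it (a point fixed in the world has none). Each returns a list of dicts, best first, with "conf" (0 to 1); they miss things now and then, are a little off and sometimes report something else, mostly with a low value. They report only what shows in the picture. A call takes as long as a camera call. They do not tell look-alikes from the thing itself.
- robot.boxes_of(picture, label): "pixel" ([column, row] in pixels, amid what is visible of it).
- robot.spot_point(picture, label): "pixel" ([column, row] in pixels: a listed point, or the origin of a listed thing).
The state is a dict: "t": time; "joint_positions": joint angles; "qd": joint speeds; "effort": joint torques, N m; "position": TCP position; "tool_rot": TCP orientation; "contact_force": force on the tool from outside, world axes, zero at the start; "moment": the same for the moment, N m; "opening": opening from 0.0 (shut) to 1.0 (fully open); "grip_force": force on a finger pad.
Only numpy, scipy, OpenCV 4.12 (cv2) and the standard library are available. Lean on these libraries where they do the work, as an engineer would, in place of code of your own. Each camera call takes 0.05 s, during which the arm holds its last target. There are 200 camera calls.

### The job

The folding bamboo tamping board has been left ajar on the bench. Open it right out: with a fingertip push its upper leaf up from underneath and on over the hinged spine, then press it gently down until it lies fully flat on the other side with its black tamping pad facing up. Only push the leaf, do not pinch it or let it slam, and leave the pitcher, cup and tamper holder where they stand.

Things in the scene. Friction and masses are not known exactly. Their poses are not given: they have to be found in the camera images.
- spine (a point): middle of the hinge axis of the folding bamboo board, 20 mm above the bench. The board stands on its rubber feet and does not shift. Its x axis runs along the spine (leaf and base are 200 mm long that way, 100 mm either side), z is up. The fixed base leaf, 14 mm thick, top level with this point, reaches 162 mm to -y; the middle of its free edge has a finger notch 80 mm wide along x and 24 mm deep, open down to the bench. +y is the empty side, where the upper leaf is to lie
- leaf (a joint): opening angle of the upper leaf about the spine, rad: 0 folded shut on the base, 1.57 upright, 3.14 lying flat on the +y side, its end stop. The hinge is stiff: the leaf stays at whatever angle it is left, and takes about 1 to 6 N at 130 mm from the spine to turn. It stands a little ajar (0.22 to 0.5 rad) at the start
- leaf_edge (a point): middle of the free edge of the upper leaf, half-way through its thickness, 162 mm from the spine. The point turns with the leaf: its y axis points from the edge to the spine and its z axis from the black pad face to the footed back. The leaf is 200 mm along the spine, 14 mm thick and weighs about 0.3 kg; its inner face lies in the plane of the hinge axis, 7 mm from this point, so that when open its pad is level with the top of the base
- pad_mid (a point): centre of the face of the black silicone tamping pad, 184 x 128 mm, which fills the inner face of the upper leaf from 24 to 152 mm from the spine: underneath while the board is shut, on top when it is open. Axes as leaf_edge, so -z points straight out of the pad. The opposite face, the bamboo back, carries four black rubber feet 6 mm high
- pitcher_mid (a point): chrome milk pitcher, 90 mm across, 100 mm tall, with a handle; loose, to be left alone. This point is on its axis, half-way up
- cup_mid (a point): small open aluminium dosing cup, 58 mm across, 48 mm tall; loose, to be left alone. This point is on its axis, half-way up
- tamper_mid (a point): red silicone tamper holder, 80 mm across, with a dark-handled steel tamper seated in it, 93 mm tall in all; loose, to be left alone. This point is on its axis, half-way up
Not all that is in view belongs to the job. Leave any pink or turquoise look-alike of the part that bears tamper_mid alone. There is more than one size of the part that bears cup_mid; the job needs the larger.

How it is judged (in metres and radians):
On the way, in this order (a step that is already met when the one before it is completed fails the run):
1. the leaf has been pushed up and over, past upright (value of joint leaf above 1.65 rad), for 0.05 s.
2. the leaf lies flat on the other side (value of joint leaf above 3.09 rad), for 0.2 s.
At the end, for the whole second after the job is handed in: the leaf lies flat on the far side of the spine, within 0.05 rad of fully open (8 mm at its free edge), at rest; pitcher, cup and tamper holder stand upright within 20 mm of where they were (value of joint leaf above 3.09 rad and velocity of joint leaf between -0.05 and 0.05 rad/s and distance of each of pitcher_mid, cup_mid, tamper_mid from where it was at the start of the episode below 0.02 m and angle between each of pitcher_mid, cup_mid, tamper_mid's own z axis and vertical below 0.1 rad); the robot touches nothing.
It fails at once if the leaf is pinched between the fingers: both its faces pressed at once (contact force between the fingers and leaf_c1 above 1 N and contact force between the fingers and leaf_c2 above 1 N).
It fails at once if the leaf is slammed down (landing faster than 3 rad/s) (value of joint leaf above 2.6 rad and velocity of joint leaf above 3 rad/s).
It fails at once if a bystander is shoved, knocked over or lifted (distance of any of pitcher_mid, cup_mid, tamper_mid from where it was at the start of the episode above 0.03 m or angle between any of pitcher_mid, cup_mid, tamper_mid's own z axis and vertical above 0.35 rad).
It also fails if it takes over 42 s, if anything falls off the work surface, if the arm or the gripper's body presses on something with over 40 N, if the wrist force passes 120 N, or if a joint passes its speed limit or range.

## Working session

There is one attempt and no reset: what is moved stays moved. The work goes in short steps, Python scripts to look and compute and a tool call to move; the robot and the scene stay as the last step left them, time stands still between calls to the robot, and variables do not carry over. Pictures are saved under pics/ and viewed, at most 10 in all, crops included, and the job is handed in when it is done.

Besides the shell and the picture viewer there is one more tool, called after "Emit:" by a JSON object that holds its "method" and its "body". drive_tool: Moves the arm, as the interface text tells. Its arguments: {"type":"object","properties":{"targets":{"type":"string"},"squeeze":{"type":"number"}},"required":["targets"]}

```bash
mkdir -p pics; cat > h.py <<'E'
import numpy as np, cv2
from plant import robot
def world(p,px,d=None,z=None):
    u=cv2.undistortPoints(np.array([[px]],float),p["mtx"],np.array(p["D"]))[0,0]
    r=np.array([u[0],u[1],1.]);R=np.array(p["R"]);t=np.array(p["t"])
    if z is None:
        if d is None:
            c,w=int(round(px[0])),int(round(px[1])); a=p["depth"][w-1:w+2,c-1:c+2]; d=np.median(a[a>0]) if (a>0).any() else np.nan
        return R.T@(r*d-t)
    o=-R.T@t; v=R.T@r
    return o+v*(z-o[2])/v[2]
def proj(p,X):
    return cv2.projectPoints(np.array(X,float).reshape(-1,1,3),cv2.Rodrigues(np.array(p["R"]))[0],np.array(p["t"],float),p["mtx"],np.array(p["D"]))[0][:,0]
E
python3 - <<'E'
from h import *
s=robot.observe();print(s["t"],s["tool_rot"])
for n in("top","side"):
    p=robot.capture(n);cv2.imwrite(f"pics/{n}0.png",p["image"])
    np.savez(f"pics/{n}0.npz",**{k:np.array(p[k]) for k in("image","depth","mtx","D","R","t")})
    for l in("spine","leaf_edge","pad_mid","pitcher_mid","cup_mid","tamper_mid"):
        for q in robot.spot_point(p,l)[:3]: print(n,l,round(q["conf"],2),np.round(q["pixel"]),np.round(world(p,q["pixel"])))
E
```

```text
0.0 [[ 9.35980609e-01  3.52050859e-01 -7.00991696e-04]
 [ 3.52051528e-01 -9.35979490e-01  1.45479692e-03]
 [-1.43951343e-04 -1.60844691e-03 -9.99998696e-01]]
top leaf_edge 0.83 [412. 219.] [581. -90.  99.]
top pad_mid 0.6 [380. 225.] [568. -30.  75.]
top pitcher_mid 0.91 [225. 253.] [497. 292.   2.]
top pitcher_mid 0.59 [376. 149.] [730. -27.   2.]
top cup_mid 0.85 [389. 115.] [805. -54.   3.]
top cup_mid 0.56 [373. 147.] [735. -21.   3.]
top tamper_mid 0.83 [200. 169.] [669. 327.  91.]
top tamper_mid 0.61 [268. 175.] [659. 190.  94.]
top tamper_mid 0.58 [281. 122.] [767. 169.  85.]
side spine 0.91 [370. 202.] [539.  40.  20.]
side leaf_edge 0.95 [358. 136.] [580. -78. 101.]
side pad_mid 0.94 [363. 164.] [561. -20.  71.]
side pitcher_mid 0.89 [386. 292.] [505. 319. 100.]
side cup_mid 0.89 [289. 177.] [714.  12.  39.]
side cup_mid 0.7 [255. 164.] [805. -33.  30.]
side tamper_mid 0.9 [235. 219.] [773. 181.  63.]
side tamper_mid 0.64 [265. 306.] [671. 349.  67.]
side tamper_mid 0.56 [289. 240.] [669. 206.  54.]
```

View pics/top0.png

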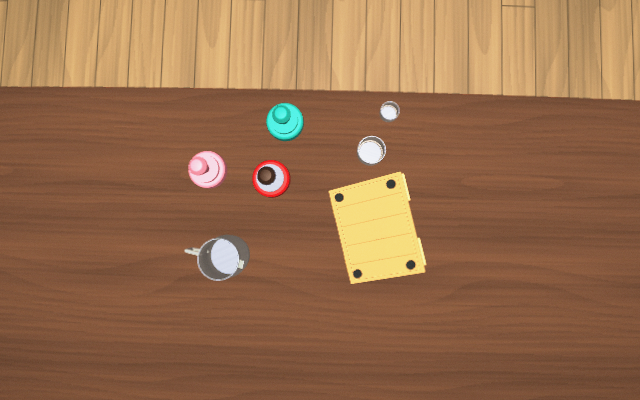

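View pics/side0.png

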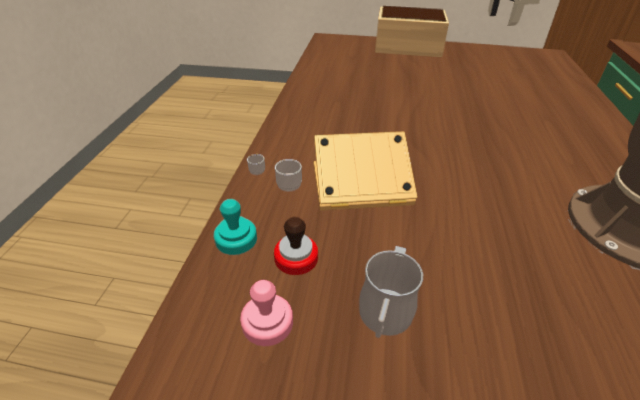

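Top view: the leaf's spine edge runs (330,191)-(351,283) and its free edge (403,173)-(425,272). The red tamper is at (271,178), the pitcher at (222,258) and the larger cup at (371,150). Now I'll fit the leaf plane.

```bash
python3 - <<'E'
from h import *
p=dict(np.load("pics/top0.npz"))
hsv=cv2.cvtColor(p["image"],cv2.COLOR_BGR2HSV)
m=cv2.inRange(hsv,(18,80,180),(32,255,255)); m[:165]=0;m[300:]=0;m[:,:320]=0;m[:,440:]=0
P=[]
for r,c in np.argwhere(m>0):
    d=p["depth"][r,c]
    if d>0:P.append(world(p,(c,r),d))
P=np.array(P);I=np.ones(len(P),bool)
for k in range(8):
    A=np.c_[P[I][:,:2],np.ones(I.sum())];co=np.linalg.lstsq(A,P[I][:,2],rcond=None)[0]
    I=abs(np.c_[P[:,:2],np.ones(len(P))]@co-P[:,2])<(6 if k<4 else 3)
n=np.array([-co[0],-co[1],1]);n/=np.linalg.norm(n)
print("inl",I.sum(),len(P),"tilt",np.arccos(n[2]),"n",n)
g=-n[:2]/np.linalg.norm(n[:2]); print("uphill heading",g, np.degrees(np.arctan2(g[1],g[0])))
# leaf plane corners via minAreaRect in leaf coordinates
ey=-np.array([*(g*n[2]),np.linalg.norm(n[:2])]); # towards spine, down
ex=np.cross(ey,n)
Q=P[I];O=Q.mean(0);uv=np.c_[(Q-O)@ex,(Q-O)@ey].astype(np.float32)
rc=cv2.minAreaRect(uv);print(rc);bx=cv2.boxPoints(rc)
for b in bx: print("corner",np.round(O+b[0]*ex+b[1]*ey,1))
# base points
B=P[(P[:,2]<26)];print("base pts",len(B), B.mean(0) if len(B) else 0)
for n_,px in dict(pit=(222,258),cup=(371,150),tam=(271,178)).items(): print(n_,world(p,px,z=50))
E
```

```text
inl 6075 7234 tilt 0.4626034214106194 n [-0.11499234  0.43121     0.89489368]
uphill heading [ 0.25766893 -0.96623327] -75.06821055040928
((0.38704681396484375, 3.43060302734375), (159.33059692382812, 198.53138732910156), 89.96570587158203)
corner [ 480.8 -114.9  104.9]
corner [672.6 -63.8 104.9]
corner [636.   74.   33.8]
corner [444.1  22.9  33.8]
base pts 98 [ 569.31345159 -110.17399132   16.78529193]
pit [491.32979402 287.01495978  50.        ]
cup [720.25691893 -12.15371651  50.        ]
tam [657.67780516 191.27444276  50.        ]
```

```bash
cat > plan.py <<'E'
from h import *
from scipy.spatial.transform import Rotation as Ro, Slerp
S=np.array([541.5,43,20]);g=np.array([.2577,-.9662])
B=np.array([[-g[1],g[0]*-1,0],[0,0,0],[0,0,1]]).T
B=np.array([[.9662,.2577,0],[-.2577,.9662,0],[0,0,1]]).T   # cols: board x,y,z
def rot(a,yw=0):
    c,s=np.cos(a),np.sin(a); return B@np.array([[0,s,c],[1,0,0],[0,c,-s]]).T
def push(th,a,bx=-15,rho=130,ins=30,over=0):
    """TCP pose with fingertip against inner face of leaf at angle th, tool a below horizontal"""
    R=rot(a);z=np.array([np.cos(a),-np.sin(a)]);x=np.array([np.sin(a),np.cos(a)])
    d=np.array([-np.cos(th),np.sin(th)]);t=np.array([np.sin(th),np.cos(th)])
    if th<a: T=162*d+ins*z-11*z-9.5*x+over*x
    else:
        s=1 if x@t>0 else -1
        T=rho*d-11*z-9.5*s*x+over*t
    return S+B@np.array([bx,*T]),R
def tob(p): return B.T@(np.array(p)-S)
def rows(poses,ns,hand=0,start=None):
    s=robot.observe();p,R=start or (np.array(s["position"]),np.array(s["tool_rot"]));out=[]
    for (q,Q),n in zip(poses,ns):
        rv=Ro.from_matrix(R.T@Q).as_rotvec();p0,R0=p.copy(),R.copy()
        for k in range(1,n+1):
            pn=p0+(q-p0)*k/n;Rn=R0@Ro.from_rotvec(rv*k/n).as_matrix()
            sh=np.round(R.T@(pn-p),1);w=np.round(Ro.from_matrix(R.T@Rn).as_rotvec(),3)
            out.append(f"{hand} "+" ".join(f"{v:g}" for v in [*sh,*w]))
            p=p+R@sh;R=R@Ro.from_rotvec(w).as_matrix()
    for i in range(0,len(out),10): print("; ".join(out[i:i+10]))
def stat():
    s=robot.observe();print(s["t"],"board",np.round(tob(s["position"]),1),"F",np.round(B.T@np.array(s["contact_force"]),1),"q",np.round(s["joint_positions"],0),"\n",np.round(B.T@np.array(s["tool_rot"]),2))
E
python3 - <<'E'
from plan import *
q,R=push(.463,np.radians(50)); q=q-60*R[:,2]-20*R[:,0]
print(q,tob(q)); rows([(q,R)],[20])
E
```

```text
[ 576.97417856 -148.20848767  104.80033823] [ -14.99927595 -193.8873366    84.80033823]
0 24.4 -14.2 6.6 0.026 0.028 -0.07; 0 25.1 -12.2 7.7 0.025 0.029 -0.071; 0 25.7 -10.2 8.7 0.026 0.028 -0.07; 0 26 -8.2 9.7 0.025 0.028 -0.07; 0 26.3 -6.1 10.6 0.026 0.028 -0.071; 0 26.4 -3.9 11.4 0.026 0.029 -0.07; 0 26.1 -1.8 12.3 0.025 0.028 -0.07; 0 25.9 0.3 13 0.026 0.028 -0.071; 0 25.4 2.5 13.7 0.025 0.029 -0.07; 0 24.8 4.7 14.4 0.026 0.028 -0.07
0 23.9 6.7 14.9 0.026 0.028 -0.071; 0 23 8.7 15.3 0.025 0.028 -0.07; 0 21.8 10.8 15.7 0.026 0.029 -0.07; 0 20.6 12.6 16.1 0.026 0.028 -0.071; 0 19.2 14.5 16.2 0.025 0.028 -0.07; 0 17.6 16.1 16.4 0.026 0.028 -0.07; 0 16 17.8 16.4 0.025 0.029 -0.071; 0 14.2 19.2 16.3 0.026 0.028 -0.07; 0 12.3 20.6 16.3 0.026 0.028 -0.07; 0 10.4 21.8 16 0.025 0.029 -0.071
```

Emit:
{"method": "drive_tool", "body": {"targets": "0 24.4 -14.2 6.6 0.026 0.028 -0.07; 0 25.1 -12.2 7.7 0.026 0.028 -0.07; 0 25.7 -10.2 8.7 0.026 0.028 -0.07; 0 26 -8.2 9.7 0.026 0.028 -0.07; 0 26.3 -6.1 10.6 0.026 0.028 -0.07; 0 26.4 -3.9 11.4 0.026 0.028 -0.07; 0 26.1 -1.8 12.3 0.026 0.028 -0.07; 0 25.9 0.3 13 0.026 0.028 -0.07; 0 25.4 2.5 13.7 0.026 0.028 -0.07; 0 24.8 4.7 14.4 0.026 0.028 -0.07", "squeeze": 10}}

```text
t: 1.95
position: [399.7, -365.5, 170.7]
tool_rot: [[0.471, 0.881, 0.039], [0.814, -0.451, 0.365], [0.34, -0.14, -0.93]]
contact_force: [0.6, -0.3, 0.6]
opening: 0.011
grip_force: 0.0
```

```bash
python3 - <<'E'
from plan import *
stat()
q,R=push(.463,np.radians(50)); q=q-60*R[:,2]-20*R[:,0]
rows([(q,R)],[10])
E
```

```text
1.95 board [-242.2 -358.1  150.7] F [ 0.5 -0.4  0.6] q [ 58.  31. -16.  95.  -9.  69.  19.] 
 [[ 0.66  0.74  0.13]
 [ 0.67 -0.66  0.34]
 [ 0.34 -0.14 -0.93]]
0 23.8 6.7 14.8 0.025 0.028 -0.07; 0 22.8 8.8 15.2 0.025 0.028 -0.071; 0 21.8 10.7 15.6 0.025 0.028 -0.07; 0 20.4 12.6 15.9 0.026 0.028 -0.071; 0 19.1 14.4 16.1 0.025 0.028 -0.07; 0 17.5 16.1 16.2 0.025 0.028 -0.07; 0 15.9 17.6 16.3 0.025 0.028 -0.071; 0 14.1 19.2 16.2 0.025 0.028 -0.07; 0 12.3 20.4 16.1 0.025 0.028 -0.071; 0 10.4 21.7 15.9 0.025 0.028 -0.07
```

Emit:
{"method": "drive_tool", "body": {"targets": "0 23.8 6.7 14.8 0.025 0.028 -0.07; 0 22.8 8.8 15.2 0.025 0.028 -0.07; 0 21.8 10.7 15.6 0.025 0.028 -0.07; 0 20.4 12.6 15.9 0.025 0.028 -0.071; 0 19.1 14.4 16.1 0.025 0.028 -0.071; 0 17.5 16.1 16.2 0.025 0.028 -0.07; 0 15.9 17.6 16.3 0.025 0.028 -0.071; 0 14.1 19.2 16.2 0.025 0.028 -0.07; 0 12.3 20.4 16.1 0.025 0.028 -0.071; 0 10.4 21.7 15.9 0.025 0.028 -0.07"}}

```text
t: 3.2
position: [577.9, -149.0, 104.1]
tool_rot: [[-0.198, 0.966, -0.164], [0.74, 0.257, 0.621], [0.643, 0.001, -0.766]]
contact_force: [0.4, -0.4, -0.1]
opening: 0.007
grip_force: 0.0
```

```bash
python3 - <<'E'
from plan import *
stat()
p=robot.capture("side");cv2.imwrite("pics/side1.png",p["image"])
q,R=push(.463,np.radians(50)); q1=q-60*R[:,2]-20*R[:,0];q2=q-20*R[:,0]
print(np.round(q1-np.array(robot.observe()["position"])))
rows([(q2,R),(q-3*R[:,0],R)],[6,4])
E
```

```text
3.2 board [ -14.3 -194.9   84.1] F [ 0.2 -0.5 -0.1] q [ 43.  51. -31.  81. -10.  76.  37.] 
 [[-0.    1.    0.  ]
 [ 0.77 -0.    0.64]
 [ 0.64  0.   -0.77]]
[-3. -4.  1.]
0 -0.3 -0.6 9.5 -0 -0.001 0.001; 0 -0.2 -0.5 9.5 -0 -0 0.001; 0 -0.2 -0.6 9.5 -0.001 -0.001 0.002; 0 -0.3 -0.5 9.5 0 -0.001 0.001; 0 -0.2 -0.6 9.5 0 -0.001 0.001; 0 -0.2 -0.5 9.5 -0 -0 0.001; 0 4.2 -0 0 -0 -0 0; 0 4.3 -0 0 -0 -0 0; 0 4.2 -0 0 -0 -0 0; 0 4.3 -0 0.1 -0 -0 0
```

View pics/side1.png

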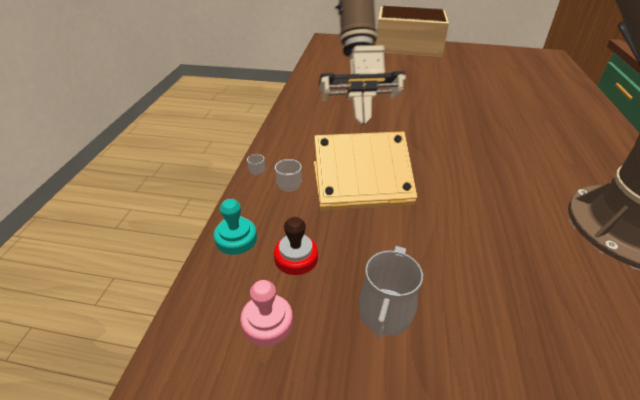

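The shut fingertips at (363,118) sit just behind the leaf's free edge (360,133), well clear of the cup (289,175). Sliding in beneath the edge.

Emit:
{"method": "drive_tool", "body": {"targets": "0 -0.5 0 9.5 0 0 0; 0 -0.5 0 9.5 0 0 0; 0 0 0 9.5 0 0 0; 0 0 0 9.5 0 0 0; 0 0 0 9.5 0 0 0; 0 0 0 9.5 0 0 0; 0 4 0 0 0 0 0; 0 4 0 0 0 0 0; 0 4 0 0 0 0 0; 0 4 0 0 0 0 0"}}

```text
t: 4.5
position: [564.9, -103.9, 71.0]
tool_rot: [[-0.194, 0.967, -0.162], [0.743, 0.253, 0.62], [0.641, -0.0, -0.768]]
contact_force: [-0.5, 0.4, 0.3]
opening: 0.007
grip_force: 0.0
```

```bash
python3 - <<'E'
from plan import *
stat()
a=np.radians
P=[push(th,a(50),over=3) for th in np.linspace(.463,1.0,11)[1:]]
rows(P,[1]*10)
E
```

```text
4.5 board [ -15.3 -148.    51. ] F [-0.4  0.5  0.3] q [ 42.  51. -32.  88. -10.  69.  36.] 
 [[ 0.    1.    0.  ]
 [ 0.77 -0.    0.64]
 [ 0.64 -0.   -0.77]]
0 17.6 0.2 1.3 0.003 0.003 -0.004; 0 8.3 0 -2.8 0 -0 0; 0 8.3 0 -2.4 0 -0 0; 0 8.5 0 -1.9 0 -0 0; 0 8.6 0 -1.4 0 -0 0; 0 8.6 0 -1 0 -0 0; 0 8.7 0 -0.5 0 -0 0; 0 8.1 0 1.9 0 -0 0; 0 6.9 0 0.5 0 -0 0; 0 7 0 0.9 0 -0 0
```

Emit:
{"method": "drive_tool", "body": {"targets": "0 8 0 0 0 0 0; 0 9 0 0 0 0 0; 0 8.5 0 -2.5 0 0 0; 0 8.5 0 -2.5 0 0 0; 0 8.5 0 -2 0 0 0; 0 8.5 0 -1.5 0 0 0; 0 8.5 0 -1 0 0 0; 0 8.5 0 -0.5 0 0 0; 0 8 0 1.5 0 0 0; 0 7 0 0.5 0 0 0"}}

```text
t: 5.75
position: [550.1, -47.7, 130.2]
tool_rot: [[-0.194, 0.968, -0.161], [0.744, 0.252, 0.619], [0.64, -0.0, -0.768]]
contact_force: [1.6, -5.1, 0.9]
opening: 0.004
grip_force: 2.1
```

```bash
python3 - <<'E'
from plan import *
stat()
p=robot.capture("side");cv2.imwrite("pics/side2.png",p["image"])
a=np.radians
P=[push(th,a(50+15*k/20),over=3) for k,th in enumerate(np.linspace(.95,1.9,21)[1:],1)]
rows(P,[1]*20)
E
```

```text
5.75 board [-15.  -89.9 110.2] F [ 0.2 -5.3  0.9] q [ 40.  44. -34.  92. -13.  68.  32.] 
 [[ 0.    1.    0.  ]
 [ 0.77 -0.01  0.64]
 [ 0.64 -0.   -0.77]]
0 6.6 -0.1 2.2 0.003 -0.01 -0.003; 0 6.2 0 0.9 0 -0.013 -0; 0 6.2 0 1.1 0 -0.013 -0; 0 6.2 0 1.2 0 -0.013 -0; 0 6.1 0 1.5 0 -0.014 -0; 0 6.1 0 1.7 0 -0.013 -0; 0 6 0 1.9 -0 -0.013 -0; 0 5.9 0 2 -0 -0.013 -0; 0 5.8 0 2.3 -0 -0.013 -0; 0 5.8 0 2.5 -0 -0.013 -0
0 5.6 0 2.7 -0 -0.013 -0; 0 5.6 0 2.8 -0 -0.013 -0; 0 5.4 0 3.1 -0 -0.013 -0; 0 5.4 0 3.2 -0 -0.013 -0; 0 5.2 0 3.4 -0 -0.013 -0; 0 5.1 0 3.5 -0 -0.014 -0; 0 4.9 0 3.8 -0 -0.013 -0; 0 4.9 -0 3.9 -0 -0.013 -0; 0 4.7 -0 4 -0 -0.013 -0; 0 4.5 -0 4.2 -0 -0.013 -0
```

View pics/side2.png

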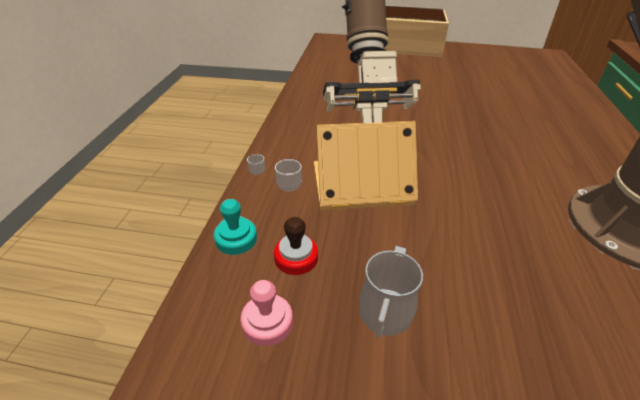

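The leaf is lifting: its edge is now at row 123, with the fingers behind it. Continuing over the top.

Emit:
{"method": "drive_tool", "body": {"targets": "0 6.5 0 2 0 -0.01 0; 0 6.2 0 1 0 -0.013 0; 0 6.2 0 1 0 -0.013 0; 0 6.2 0 1 0 -0.013 0; 0 6 0 1.5 0 -0.013 0; 0 6 0 1.5 0 -0.013 0; 0 6 0 2 0 -0.013 0; 0 6 0 2 0 -0.013 0; 0 6 0 2.5 0 -0.013 0; 0 6 0 2.5 0 -0.013 0"}}

```text
t: 7.05
position: [534.8, 10.4, 152.8]
tool_rot: [[-0.213, 0.967, -0.137], [0.815, 0.253, 0.521], [0.538, -0.001, -0.843]]
contact_force: [0.3, -4.0, 1.9]
opening: 0.008
grip_force: 1.7
```

Emit:
{"method": "drive_tool", "body": {"targets": "0 5.6 0 2.5 0 -0.013 0; 0 5.6 0 3 0 -0.013 0; 0 5.4 0 3 0 -0.013 0; 0 5.4 0 3 0 -0.013 0; 0 5.2 0 3.5 0 -0.013 0; 0 5 0 3.5 0 -0.013 0; 0 5 0 4 0 -0.013 0; 0 5 0 4 0 -0.013 0; 0 4.5 0 4 0 -0.013 0; 0 4.5 0 4 0 -0.013 0"}}

```text
t: 8.3
position: [519.3, 69.5, 147.5]
tool_rot: [[-0.229, 0.967, -0.108], [0.876, 0.253, 0.41], [0.424, -0.001, -0.905]]
contact_force: [-0.5, -2.4, 2.9]
opening: 0.001
grip_force: 1.3
```

```bash
python3 - <<'E'
from plan import *
stat()
p=robot.capture("side");cv2.imwrite("pics/side3.png",p["image"])
a=np.radians
P=[push(th,a(65+10*k/20),over=3) for k,th in enumerate(np.linspace(1.9,2.75,21)[1:],1)]
rows(P,[1]*20)
E
```

```text
8.3 board [-14.6  31.3 127.5] F [-1.1 -2.2  2.9] q [ 26.  31. -34. 105. -10.  54.  17.] 
 [[ 0.    1.    0.  ]
 [ 0.91 -0.    0.42]
 [ 0.42 -0.   -0.91]]
0 3.2 -0.3 3.2 0.001 -0.011 -0.003; 0 3.7 -0 4 -0 -0.008 -0; 0 3.7 -0 4.2 -0 -0.009 -0; 0 3.5 -0 4.3 -0 -0.009 -0; 0 3.3 -0 4.4 -0 -0.009 -0; 0 3.2 -0 4.5 -0 -0.008 -0; 0 3 -0 4.6 -0 -0.009 -0; 0 2.9 -0 4.7 -0 -0.009 -0; 0 2.7 -0 4.8 -0 -0.009 -0; 0 2.5 -0 4.8 -0 -0.008 -0
0 2.4 -0 5 -0 -0.009 -0; 0 2.1 -0 5 -0 -0.009 -0; 0 2.1 -0 5.1 -0 -0.008 -0; 0 1.8 -0 5.2 -0 -0.009 -0; 0 1.7 -0 5.2 -0 -0.009 -0; 0 1.5 -0 5.3 -0 -0.009 -0; 0 1.3 -0 5.3 -0 -0.008 -0; 0 1.1 -0 5.3 -0 -0.009 -0; 0 0.9 -0 5.4 -0 -0.009 -0; 0 0.8 -0 5.4 -0 -0.009 -0
```

View pics/side3.png

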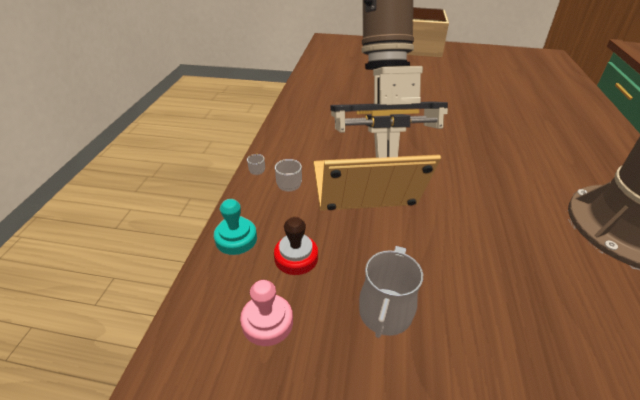

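Past upright, the leaf leans to +y with its edge at (380,160) and clears the tamper and pitcher. Continuing downward.

Emit:
{"method": "drive_tool", "body": {"targets": "0 3.5 0 3.5 0 -0.01 0; 0 3.7 0 4 0 -0.009 0; 0 3.7 0 4 0 -0.009 0; 0 3.5 0 4.5 0 -0.009 0; 0 3.5 0 4.5 0 -0.009 0; 0 3 0 4.5 0 -0.009 0; 0 3 0 4.5 0 -0.009 0; 0 3 0 4.5 0 -0.009 0; 0 2.5 0 5 0 -0.009 0; 0 2.5 0 5 0 -0.009 0"}}

```text
t: 9.6
position: [507.7, 114.1, 119.2]
tool_rot: [[-0.238, 0.967, -0.087], [0.91, 0.253, 0.329], [0.341, -0.0, -0.94]]
contact_force: [0.7, -0.5, 1.6]
opening: 0.007
grip_force: 1.0
```

Emit:
{"method": "drive_tool", "body": {"targets": "0 2.5 0 5 0 -0.009 0; 0 2 0 5 0 -0.009 0; 0 2 0 5 0 -0.009 0; 0 2 0 5 0 -0.009 0; 0 1.5 0 5 0 -0.009 0; 0 1.5 0 5 0 -0.009 0; 0 1.5 0 5 0 -0.009 0; 0 1 0 5.5 0 -0.009 0; 0 1 0 5.5 0 -0.009 0; 0 1 0 5.5 0 -0.009 0"}}

```text
t: 10.85
position: [499.9, 143.7, 75.0]
tool_rot: [[-0.245, 0.967, -0.065], [0.936, 0.253, 0.246], [0.255, -0.001, -0.967]]
contact_force: [1.1, -0.6, 1.2]
opening: 0.006
grip_force: 0.8
```

```bash
python3 - <<'E'
from plan import *
stat()
p=robot.capture("side");cv2.imwrite("pics/side4.png",p["image"])
a=np.radians
P=[push(th,a(75),over=3) for k,th in enumerate(np.linspace(2.75,3.14,11)[1:],1)]
rows(P,[1]*10)
E
```

```text
10.85 board [-14.2 108.   55. ] F [ 0.9 -0.8  1.2] q [  9.  31. -28. 113.  -1.  39.  -0.] 
 [[ 0.    1.    0.  ]
 [ 0.97 -0.    0.25]
 [ 0.25 -0.   -0.97]]
0 1.3 -0.5 4.8 0 0.004 -0.004; 0 0.3 -0 5.1 0 0 -0; 0 0 -0 5 0 0 -0; 0 18.9 -0 5.1 0 0 -0; 0 -0.4 -0 5.1 0 0 -0; 0 -0.5 -0 5 0 0 -0; 0 -0.8 -0 5 0 0 -0; 0 -0.9 -0 5 0 0 -0; 0 -1.1 -0 5 0 0 -0; 0 -1.3 -0 4.8 0 0 -0
```

View pics/side4.png

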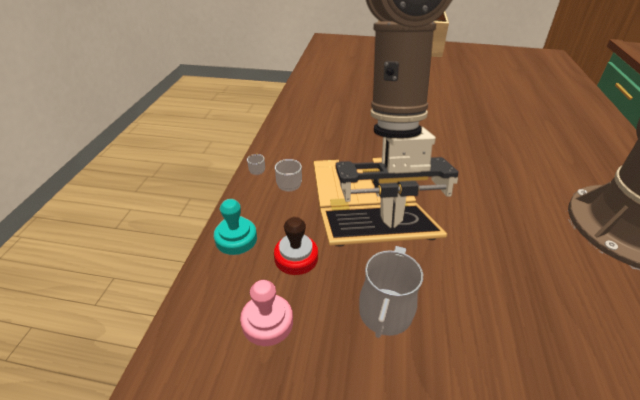

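Pad is facing up, leaf near flat (edge at (385,240)), clear of the pitcher spout at (400,250). Pressing gently down.

Emit:
{"method": "drive_tool", "body": {"targets": "0 0 0 5 0 0 0; 0 0 0 5 0 0 0; 0 0 0 5 0 0 0; 0 0 0 5 0 0 0; 0 0 0 5 0 0 0; 0 0 0 5 0 0 0; 0 0 0 4 0 0 0; 0 0 0 3 0 0 0; 0 0 0 3 0 0 0; 0 0 0 2 0 0 0"}}

```text
t: 12.15
position: [497.2, 154.0, 34.6]
tool_rot: [[-0.245, 0.967, -0.065], [0.935, 0.253, 0.247], [0.255, -0.001, -0.967]]
contact_force: [0.2, -1.1, 1.3]
opening: 0.008
grip_force: 0.8
```

```bash
python3 -c "
from plan import *
stat()"
```

```text
12.15 board [-14.2 118.6  14.6] F [-0.1 -1.1  1.3] q [  6.  35. -27. 114.   0.  34.  -1.] 
 [[ 0.    1.    0.  ]
 [ 0.97 -0.    0.26]
 [ 0.26 -0.   -0.97]]
```

Slightly further, until the force rises at the end stop.

Emit:
{"method": "drive_tool", "body": {"targets": "0 0 0 1 0 0 0; 0 0 0 1 0 0 0; 0 0 0 1 0 0 0; 0 0 0 0.5 0 0 0; 0 0 0 0.5 0 0 0; 0 0 0 0.5 0 0 0; 0 0 0 0 0 0 0; 0 0 0 0 0 0 0; 0 0 0 0 0 0 0; 0 0 0 0 0 0 0"}}

```text
t: 13.4
position: [497.3, 154.4, 32.1]
tool_rot: [[-0.244, 0.968, -0.064], [0.936, 0.253, 0.246], [0.254, 0.0, -0.967]]
contact_force: [-5.7, -8.8, 29.0]
opening: 0.005
grip_force: 14.6
```

The force has risen to 29 N, so the leaf is at its stop. Backing off.

Emit:
{"method": "drive_tool", "body": {"targets": "0 0 0 -3 0 0 0; 0 0 0 -5 0 0 0; 0 0 0 -15 0 0 0; 0 0 0 -25 0 0 0; 0 0 0 -25 0 0 0; 0 0 0 -25 0 0 0; 0 0 0 -25 0 0 0; 0 0 0 -15 0 0 0; 0 0 0 0 0 0 0; 0 0 0 0 0 0 0"}}

```text
t: 14.65
position: [505.4, 121.0, 163.2]
tool_rot: [[-0.244, 0.967, -0.066], [0.935, 0.253, 0.247], [0.255, -0.002, -0.967]]
contact_force: [-0.7, -0.9, 0.3]
opening: 0.003
grip_force: 0.0
```

```bash
python3 - <<'E'
from plan import *
stat()
p=robot.capture("side");cv2.imwrite("pics/side5.png",p["image"])
for l in("leaf_edge","pad_mid"):
    for q in robot.spot_point(p,l)[:1]: print(l,q["conf"],np.round(tob(world(p,q["pixel"])),1))
G=[(x,y) for y in (30,60,100,130,155) for x in(-80,-40,40,80)]
for x,y in G:
    print((x,y),np.round(tob(world(p,proj(p,[S+B@np.array([x,y,0])])[0]))[2],1),end=" ")
E
```

```text
14.65 board [-14.8  84.7 143.2] F [-0.9 -0.6  0.3] q [ 13.  25. -29. 108.  -4.  51.   3.] 
 [[ 0.    1.   -0.  ]
 [ 0.97 -0.    0.26]
 [ 0.26 -0.   -0.97]]
(-80, 30) 0.5 (-40, 30) -0.4 (40, 30) 1.7 (80, 30) 1.8 (-80, 60) 0.2 (-40, 60) 2.2 (40, 60) 0.1 (80, 60) 1.3 (-80, 100) 0.5 (-40, 100) -0.3 (40, 100) 0.6 (80, 100) 1.1 (-80, 130) 1.2 (-40, 130) 81.5 (40, 130) -0.4 (80, 130) 1.0 (-80, 155) -1.4 (-40, 155) 73.7 (40, 155) -1.5 (80, 155) -1.0
```

View pics/side5.png

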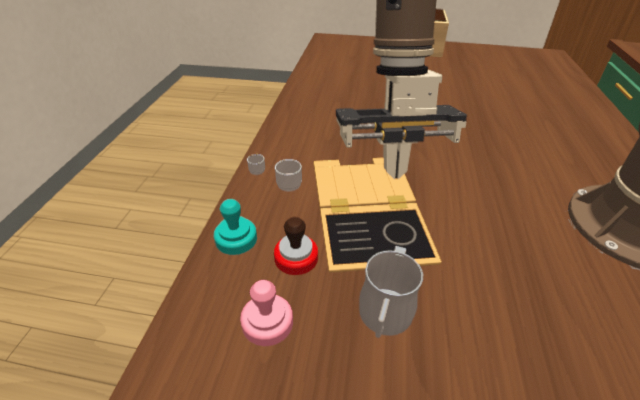

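The leaf lies flat with its pad up, level with the base to within depth noise. The pitcher, cup and tamper are at the same pixels as before, and the tool is clear.

```bash
python3 -c "
from plant import robot
print(robot.close_job())"
```

```text
the job is handed in; nothing more can be done
None
```

The board is open flat with its black pad facing up, the pitcher, cup and tamper holder look unmoved in the last picture, and the job is handed in; no verdict came back.

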